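# Let the propped pedal board down and hang its wedge back up

## Task

The rear of the pedal board is propped up on the black wedge with the yellow hook handle. Work the wedge back out from under it in small tugs of one to two centimetres, letting everything come to rest after each, until the board stands on its own four feet again without having been dragged; then hang the wedge by its hook on the rail of the pegboard, in the gap between the red hex key holder and the grey screwdriver, and leave it hanging still. Do not shift the two hanging neighbours, the white mug or the loose orange pedal.

Things in the scene. Friction and masses are not known exactly. Their poses are not given: they have to be found in the camera images.
- wedge: Black wedge, 40 mm wide, with a yellow hook handle. Origin: middle of the lower edge of its thick end, on the flat underside; x along the underside to the thin nose (under the board at the start), y across, z up. Black part: 34 mm high at x = 0, straight slope down to 4 mm at x = 120 mm. Mass 0.2 to 0.33 kg. It comes out along -x: after 70 mm the board is on its feet, after 105 mm it is clear.
- wedge_grip (a point): Middle of the handle strip (wedge x = -13, z = 33 mm), good to grip across the 40 mm width. The strip, 12 mm thick, rises from (x 0, z 28) backward at 20 degrees for 70 mm. The board's deck ends 3 mm forward of this point and 67 mm higher, with pedals above, so the gripper must lean back away from the board (20 to 50 degrees). A tug takes 5 to 20 N; axes as the wedge's.
- wedge_seat (a point): Point inside the hook (wedge x = -60, z = 33 mm) where the rail's centre line lies when hung. The strip's end bends down and returns to the front as a lip 7 mm thick, 26 mm long; throat 20 mm. Hanging, the wedge is nose down, x about 75 to 80 degrees below level, leaning from the pegboard, flat underside to the pegboard; strip on the near side of the rail, lip behind, to 14 mm below its centre line.
- wedge_nose (a point): Middle of the thin nose's end, at x = 120, z = 2 mm of the wedge. At the other end the hook reaches back to x = -77 mm; its lowest point is 11 mm above the desk.
- board: Aluminium pedal board, 430 mm wide (y), 2 to 2.8 kg, loose on four rubber feet (the rear two lifted at the start). Origin on the desk below its round rear tube; x from rear to front, z up at the start; it tips 6 degrees as it comes down. Deck bars slope down to +x, overhang the tube by 45 mm to -x with the underside 100 mm above the desk; three pedals on it reach up to 145 mm.
- board_tube (a point): Middle of the underside of the rear tube (18 mm thick, along y, resting on the wedge's slope 36 mm from its thick end): 25 mm above the desk at the start, 8 mm once the board stands on its feet.
- board_mid (a point): Point of the board on the desk, 90 mm to +x of its origin; it sinks 8 mm as the board comes down on its feet (it tips about its front feet, 167 mm to +x of the origin).
- pegboard: Fixed standing pegboard, 380 mm wide (y), 405 mm high, 6 mm thick. Origin on the desk, middle of its front face; the front looks to its -x; z up. Small hooks at 380 mm height stand out 28 mm.
- rail_mid (a point): Middle of a round steel rail on the pegboard, 8 mm thick, 344 mm long along y, its centre line 55 mm in front of the face and 290 mm above the desk. Axes as the pegboard's (-x away from it).
- hexholder: Red plastic hex key holder, loose, hanging on the rail by a hook tab: 48 mm wide (y), 26 mm deep, from 9 mm above to 127 mm below the rail's centre line. Origin on that line at the middle of its width; axes as the pegboard's.
- driver: Grey screwdriver in a black hook-on clip, hanging loose on the rail: 40 mm wide (y), 30 mm deep, from 9 mm above to 183 mm below the rail's centre line. Origin on that line at the middle of its width; axes as the pegboard's. It hangs 147 to 165 mm from the hex key holder, on either side of it, nothing between them.
- mug: White ceramic mug, radius 41 mm, 95 mm high, handle to its +y, 78 mm out from the axis. Origin: centre of its underside.
- fuzz: Loose orange pedal, 118 mm long (x), 72 wide, 44 high, plus a 12 mm footswitch. Origin: centre of its underside.
Mind the look-alikes: they are no part of the job. What is shaped like the driver but blue, green or purple is not meant.

How it is judged:
By the outcome, as a careful person would: the job done as asked, in the order asked, and still so for the second after the job is handed in, with the robot touching nothing.
It also fails if it takes over 61 s, if anything falls off the work surface, if the arm or the gripper's body presses on something with over 40 N, if the wrist force passes 120 N, or if a joint passes its speed limit or range.

## Robot

A 6-joint arm with a two-finger parallel gripper is mounted at the origin on the work surface. World frame = base frame: x ahead of the robot, y to its left, z up, the work surface at z = 0. Lengths are in mm, angles in rad, forces in N, time in s.
With the tool pointing down it reaches from about 300 to 750 mm from the base axis. Payload 8.5 kg.
Tool frame: the origin (TCP) lies between the finger pads; the fingertips stand tip_extent ahead of it and the grasp point (between the pads) lies 3 mm ahead of it (tip_extent is the distance from the TCP to the fingertips, in mm); x points along the fingers, y is the direction in which the jaws open and shut, and the axes are right-handed (so a half turn about x gives the same grasp; the last joint's range is limited). The gripper opens to 85 mm and grips with 20 to 120 N. Pads are 22 mm wide; open, the fingers measure 114 mm over their backs; the gripper's body (76 mm by 85 mm) begins 54 mm behind the grasp point. The pads swing forward as they close: fully open they stand 13 mm farther back than shut.
Start: joints at [-1.433, 0.381, 1.297, -0, 1.464, -0.215], TCP at [190.033, -516.108, 253.322] pointing down, gripper open.
Joint ranges: [-3.11, 3.11], [-0.89, 2.33], [0.22, 2.48], [-1.42, 4.56], [0.17, 2.85], [-2.88, 2.88]. Speed limits (rad/s): [2.39, 2.39, 3.14, 3.14, 3.14, 3.14].

## Interface

Orientations are given as a rotation vector (axis times angle).
In Python, from cell import * gives the robot as it stands.
- The arm moves only by the tool carry_out, never from a script. Its argument "series" is a list of rows, each a list of 7 numbers: the shift along the tool's x, y, z in mm, then the turn, a rotation vector about the tool's x, y, z in degrees, then the finger opening in mm, from 0 to 85.4. A call has 1 to 5 rows; each row shifts and turns the pose as measured when the row begins, along the tool's axes as they then stand; what a row does not reach is not made up. A row lasts 1/8 s, in which the tool goes at most 62.5 mm and 10.7 degrees, less where a joint would pass 70% of its speed; a pose out of reach is approached as far as the arm can. A call is refused whole if a number of a shift passes 62.5 or a number of a turn 10.7, either way. A call with a gripper value outside its range is refused whole. The fingers move at their own pace and stop on an object; "newtons" is the grip in N (left out, the last holds). Time passes only in rows, so rows that do not move let the fingers close. It gives the time, the measured TCP pose, the force and the opening at its end, in the units of the state.
- get_state(): the state, without advancing time (a new reading comes with each control period).
- get_image(name): name is "side" or "top"; returns the picture (384x512x3 uint8, red, green, blue); there is no depth.
- camera_model(name): a dict with "K" (3x3 intrinsics, pixels), "k1" (the pictures are not rectified: a ray, as slopes to the right and down, at radius r is drawn at 1 + k1 r^2 times it, then the intrinsics apply), "R" (3x3) and "t" (3): a world point X has camera coordinates R X + t. Camera axes: x right, y down, z forward; pixel columns grow to the right and rows downward; lengths in mm; the calibration is good to about 2 mm. A picture is of the moment at which its call begins. camera_model takes no time and is no camera call.
- job_done(): hands the job in, once; it reports no verdict.
Trained networks look in the newest picture that a camera, given by its name, has taken for a name from the list of things; names that differ only in an ending like _2 or _b are one class to them, and where a whole thing is asked for, a point or a joint stands for the part that bears it (a point fixed in the world has none). Each returns a list of dicts, best first, with "score" (0 to 1); they miss things now and then, are a little off and sometimes report something else, mostly with a low value. They report only what shows in the picture. A call takes as long as a camera call. They do not tell look-alikes from the thing itself.
- find_in(camera, target): "bbox" ([left, top, width, height] in pixels, round what is visible of it).
The state is a dict: "time": time; "joints": joint angles; "dq": joint speeds; "effort": joint torques, N m; "eef_pos": TCP position; "tcp_rot": TCP orientation; "wrist_force": force on the tool from outside, world axes, zero at the start; "moment": the same for the moment, N m; "opening": finger opening in mm.
Only numpy, scipy, OpenCV 4.12 (cv2) and the standard library are available. Lean on these libraries where they do the work, as an engineer would, in place of code of your own. Each camera call takes 0.05 s, during which the arm holds its last target. There are 200 camera calls.

## Working session

There is one attempt and no reset: what is moved stays moved. The work goes in short steps, Python scripts to look and compute and a tool call to move; the robot and the scene stay as the last step left them, time stands still between calls to the robot, and variables do not carry over. Pictures are saved under pics/ and viewed, about 8 in all and at most 12, crops included, and the job is handed in when it is done.

Besides the shell and the picture viewer there is one more tool, called after "Emit:" in YAML: its name, and indented under it one key for each argument. carry_out: Moves the arm, as the interface text tells. Its arguments: {"type":"object","properties":{"series":{"type":"array"},"newtons":{"type":"number"}},"required":["series"]}

```bash
mkdir -p pics; ls; python3 - <<'E'
from cell import *
import cv2,json
s=get_state();print(s)
for n in("side","top"):
    im=get_image(n);cv2.imwrite(f"pics/{n}0.png",im[:,:,::-1]);m=camera_model(n);print(n,m)
    for t in("wedge","board","pegboard","hexholder","driver","mug","fuzz"):
        print(t,[(d["bbox"],round(d["score"],2)) for d in find_in(n,t)][:4])
E
```

```text
pics
{'time': 0.0, 'joints': array([-1.43332171e+00,  3.81183722e-01,  1.29827190e+00, -4.00592748e-05,
        1.46360599e+00, -2.15272854e-01]), 'dq': array([ 8.32124956e-04,  9.81069117e-04, -7.59196393e-05,  1.44965145e-04,
       -1.28773122e-03, -9.61767954e-05]), 'effort': array([ 2.40818365e-03, -4.48459375e+01, -2.31273848e+01, -3.07425432e-05,
        4.72880565e-03, -1.00981845e-05]), 'eef_pos': array([ 189.97737214, -515.85907743,  252.71459503]), 'tcp_rot': array([ 2.03009149,  0.36333069, -2.03005575]), 'wrist_force': array([-0.09546659, -0.07919762,  0.23562868]), 'moment': array([ 0.04659142, -0.02224536,  0.0124807 ]), 'opening': 85.38500367657697}
side {'K': array([[361.11914017,   0.        , 259.76623697],
       [  0.        , 361.11914017, 193.46282537],
       [  0.        ,   0.        ,   1.        ]]), 'k1': 0.03317384175209441, 'R': array([[-0.99599399, -0.08901721, -0.00847991],
       [-0.03834025,  0.51079565, -0.8588468 ],
       [ 0.08078365, -0.85508113, -0.51216234]]), 't': array([527.50893775, 249.69965498, 869.08745187])}
wedge [([220.2, 284.7, 43.
[... 508 characters left out ...]
       ]]), 'k1': -0.06283047027588554, 'R': array([[ 0.02107801, -0.99965708,  0.01553811],
       [-0.99333429, -0.02270129, -0.11301172],
       [ 0.1133257 , -0.01305248, -0.99347215]]), 't': array([-208.34415673,  565.4452989 , 1141.52180106])}
wedge [([146.8, 170.7, 30.9, 41.1], 0.75)]
board [([81.4, 99.5, 141.9, 119.4], 0.56)]
pegboard [([301.3, 106.7, 59.5, 166.2], 0.82)]
hexholder [([302.0, 217.1, 17.4, 21.0], 0.71)]
driver [([241.8, 269.3, 26.4, 36.4], 0.97), ([361.5, 183.3, 19.3, 36.3], 0.96), ([247.0, 112.8, 51.8, 31.6], 0.83), ([306.4, 156.2, 16.4, 21.6], 0.48)]
mug [([222.6, 192.1, 29.2, 37.5], 0.94)]
fuzz [([117.9, 233.0, 29.0, 39.5], 0.91), ([144.2, 165.6, 34.7, 48.7], 0.16)]
```

```bash
python3 - <<'E'
import cv2
a=cv2.imread('pics/side0.png');cv2.imwrite('pics/s1.png',cv2.resize(a[60:384,100:400],None,fx=2,fy=2,interpolation=2)[:600])
b=cv2.imread('pics/top0.png');cv2.imwrite('pics/t1.png',cv2.resize(b[80:290,70:390],None,fx=2.5,fy=2.5,interpolation=2))
E
```

```text
(no output)
```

View pics/s1.png

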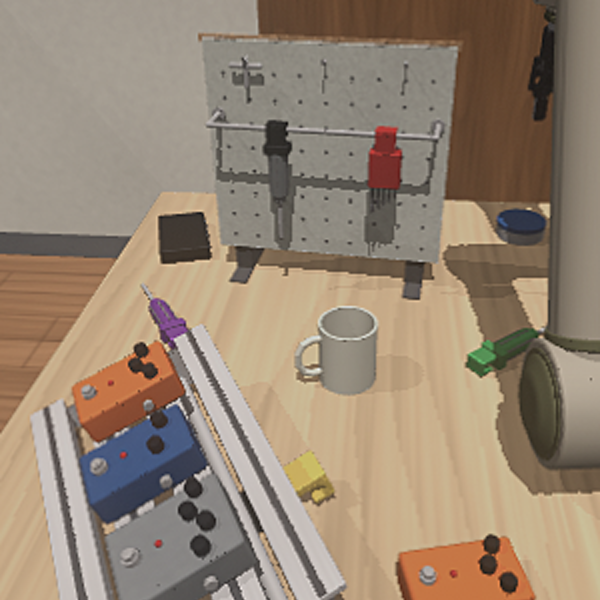

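View pics/t1.png

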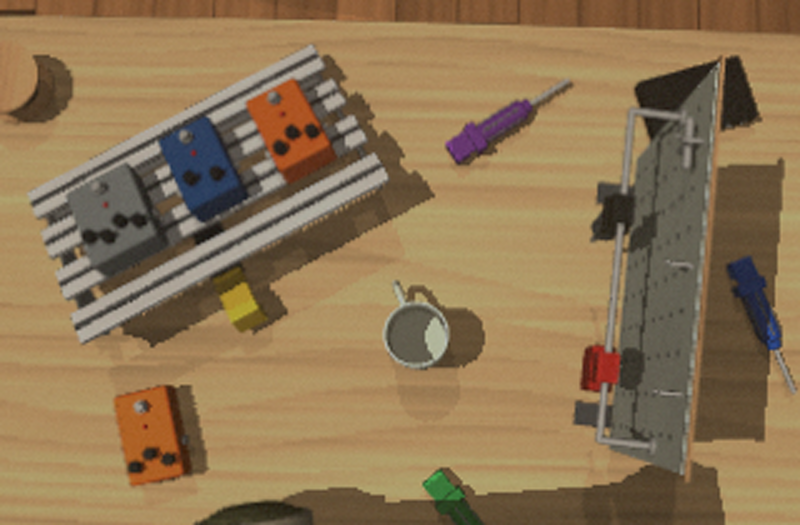

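The side view shows the wedge's yellow hook at about (257,300) px and, on the rail, the driver at left (239,150) and the red holder at right (292,140). The top view shows the yellow hook at about (167,198), the board rotated roughly 30°, the mug at (237,212) and the fuzz pedal at (131,253).

```bash
python3 - <<'E'
import cv2,numpy as np
a=cv2.imread('pics/side0.png');b=cv2.imread('pics/top0.png')
def crop(im,x,y,w,h,f):
    c=cv2.resize(im[y:y+h,x:x+w],None,fx=f,fy=f,interpolation=cv2.INTER_NEAREST)
    for i in range(0,w,10):
        cv2.putText(c,str(x+i),(i*f,8),0,.3,(0,0,255),1);cv2.line(c,(i*f,8),(i*f,14),(0,0,255),1)
    for i in range(10,h,10):
        cv2.putText(c,str(y+i),(0,i*f+3),0,.3,(0,0,255),1);cv2.line(c,(18,i*f),(24,i*f),(0,0,255),1)
    return c
z=np.zeros((600,800,3),np.uint8)
def put(c,x,y): h,w=c.shape[:2]; z[y:y+h,x:x+w]=c[:600-y,:800-x]
put(crop(b,145,160,40,55,7),0,0)       # 280x385
put(crop(a,225,275,50,50,6),290,0)     # 300x300
put(crop(b,296,100,65,170,3),600,0)     # 195x510
put(crop(a,195,70,140,70,4),0,390+0-0) if 0 else None
put(crop(a,195,72,145,98,3),0,306+0) if 0 else None
put(crop(a,195,72,140,70,4)[:,:],20,390) if 0 else None
put(crop(a,195,70,140,72,4)[:290],290-260,390)
cv2.imwrite('pics/z1.png',z[:, :])
E
```

```text
(no output)
```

View pics/z1.png

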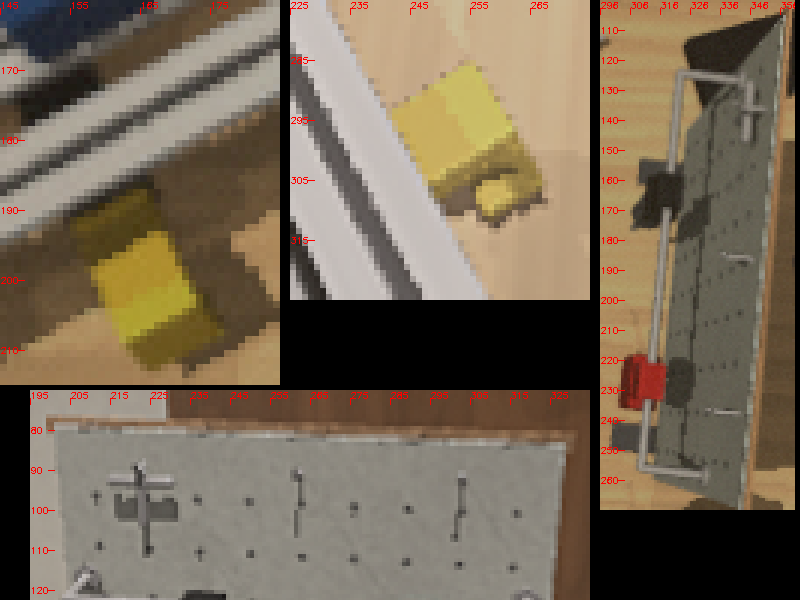

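The zoom shows the yellow hook in the top view with its end face from about (162,208) to (176,207), and the deck edge hiding the strip's start. The rail ends are at about (323,125) and (310,257) in the top view.

```bash
cat > h.py <<'E'
import numpy as np,cv2
from cell import *
from scipy.optimize import least_squares,minimize
from scipy.spatial.transform import Rotation as Ro
M={n:camera_model(n) for n in("side","top")}
def proj(n,P):
    m=M[n];c=np.atleast_2d(P)@m["R"].T+m["t"];u=c[:,:2]/c[:,2:]
    u=u*(1+m["k1"]*(u**2).sum(1,keepdims=True));return u@m["K"][:2,:2].T+m["K"][:2,2]
def onz(n,uv,z):
    return least_squares(lambda p:(proj(n,[[p[0]*100,p[1]*100,z]])-uv)[0],[4,-2]).x*100
def rz(a): return Ro.from_euler('z',a).as_matrix()
def W(p,L): return np.atleast_2d(L)@rz(p[2]).T+[p[0],p[1],0]
d=np.array([-np.cos(.349),np.sin(.349)]);nn=np.array([np.sin(.349),np.cos(.349)]);o=np.array([0,28.])
def box(s0,s1,n0,n1): return [o+d*s+nn*n for s in(s0,s1) for n in(n0,n1)]
BOX=[box(0,70,-6,6),box(63,70,-33,6),box(44,70,-33,-26)]
BOX=[np.array([[a[0],y,a[1]] for a in b for y in(-20,20)]) for b in BOX]
E
cat > fit0.py <<'E'
from h import *
im={n:cv2.imread(f'pics/{n}0.png') for n in M}
# pegboard
obs=[("top",(322.7,125.3),(-55,172,290)),("top",(310,257.3),(-55,-172,290)),("top",(358.3,104.7),(0,190,405)),("top",(343,268.7),(0,-190,405)),
("side",(201.3,79.5),(0,190,405)),("side",(329,83.3),(0,-190,405)),("side",(206.5,120),(-55,172,290)),("side",(318.5,125),(-55,-172,290))]
f=lambda p:np.concatenate([(proj(n,W((p[0]*100,p[1]*100,p[2]),L))[0]-uv) for n,uv,L in obs])
r=least_squares(f,[3.5,-6,-1.57],loss='soft_l1');pg=r.x*[100,100,1];print("peg",pg,np.round(f(r.x),1))
for nm,t,s in(("hex",(310.7,227.6),290.5),("drv",(314.6,167),238)):
    for y in range(-130,140,1):pass
    ys=np.arange(-140,141);
    for n,v,k in(("top",t[1],1),("side",s,0)):
        for z in(290,):
            q=proj(n,W(pg,np.c_[-55-0*ys,ys,z+0*ys]));print(nm,n,ys[np.argmin(abs(q[:,k]-v))])
# wedge
H={n:cv2.cvtColor(im[n],cv2.COLOR_BGR2HSV) for n in M}
mk={}
for n,(x,y,w,h) in(("top",(140,180,45,40)),("side",(225,275,55,55))):
    m=(H[n][...,0]>21)&(H[n][...,0]<32)&(H[n][...,1]>(135 if n=='top' else 105));k=np.zeros_like(m);k[y:y+h,x:x+w]=m[y:y+h,x:x+w];mk[n]=k
    print(n,k.sum(),np.argwhere(k).min(0)[::-1],np.argwhere(k).max(0)[::-1])
S=4
yy,xx=np.mgrid[:384,:512]
valid={"top":(yy>196-(xx-145)*24/40+2)|mk["top"],"side":(xx>231+(yy-275)*.56+1)|mk["side"]}
def sil(n,p):
    c=np.zeros((384*S,512*S),np.uint8)
    for b in BOX: cv2.fillConvexPoly(c,cv2.convexHull(np.int32(np.round((proj(n,W(p,b))+.5)*S))),255)
    return cv2.resize(c,(512,384),interpolation=cv2.INTER_AREA)/255.
def cost(q):
    p=(q[0]*10,q[1]*10,q[2]);return sum((abs(sil(n,p)-mk[n])*valid[n]).sum() for n in M)
c0=onz("top",(166,199),40);best=None
for a in np.radians(np.arange(30,110,10)):
  for dx in(0,):
    p=c0+rz(a)[:2,:2]@[40,0]
    r=minimize(cost,[p[0]/10,p[1]/10,a],method='Nelder-Mead',options=dict(initial_simplex=[[p[0]/10+i,p[1]/10+j,a+k] for i,j,k in((0,0,0),(1.5,0,0),(0,1.5,0),(0,0,.2))]))
    if best is None or r.fun<best.fun:best=r
wp=best.x*[10,10,1];print("wedge",wp,np.degrees(wp[2]),best.fun,{n:int(mk[n].sum()) for n in M})
# board: rear deck edge direction (guess board yaw near wedge), mug, fuzz
print("deck edge dir",np.degrees(np.arctan2(*(onz("top",(185,172),105)-onz("top",(145,196),105))[::-1])))
print("mug",onz("top",(237,214),50),"fuzz",onz("top",(131,253),22))
out=np.hstack([cv2.resize(cv2.addWeighted(im[n],.6,np.uint8(np.dstack([mk[n]*255,0*mk[n],sil(n,wp)*255])),.4,0)[y:y+50,x:x+50],None,fx=8,fy=8,interpolation=0) for n,x,y in(("top",140,170),("side",225,275))])
cv2.imwrite('pics/fit.png',out)
E
python3 fit0.py
```

```text
peg [ 553.05175805 -412.75509729   -1.67022626] [ 0.7 -0.4  0.2 -0.7 -0.5  0.8  0.2  2.  -0.3 -1.4  0.1 -0.4 -2.1  1.5
  0.1  3.1]
hex top -99
hex side -91
drv top 59
drv side 67
top 223 [156 188] [176 211]
side 272 [242 285] [266 310]
wedge [5.81562486e+02 1.09704773e+02 5.69045882e-01] 32.60392736564221 214.16078431372546 {'side': 272, 'top': 223}
deck edge dir -57.18044448970993
mug [ 504.87793809 -147.38681717] fuzz [371.57669559 194.96914233]
```

View pics/fit.png

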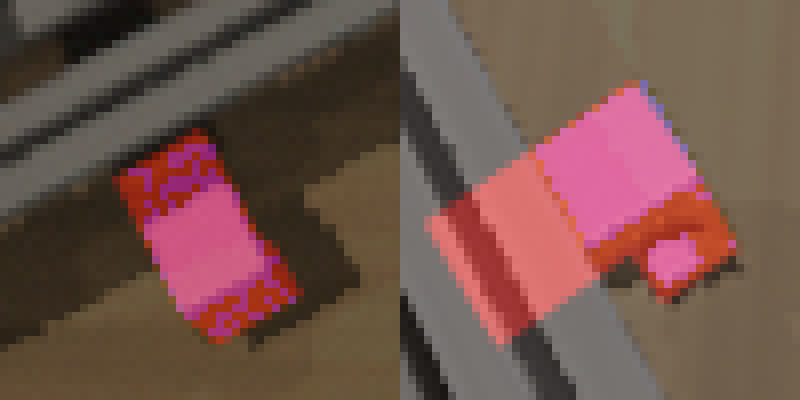

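```bash
cat >> h.py <<'E'
WP=(581.6,109.7,np.radians(32.6)); PG=(553.05,-412.76,-1.67022626)
def grasp(th,flip,w=WP,L=(-13,0,33)):
    x=rz(w[2])[:,0];y=rz(w[2])[:,1]*flip;t=np.radians(th)
    tx=np.sin(t)*x-np.cos(t)*np.array([0,0,1]);R=np.c_[tx,y,np.cross(tx,y)]
    return W(w,L)[0]-3*tx,R
def togo(p,R,s=None):
    s=s or get_state();R0=Ro.from_rotvec(s["tcp_rot"]).as_matrix()
    print("t",round(s["time"],2),"pos",np.round(s["eef_pos"],1),"q",np.round(s["joints"],2),"F",np.round(s["wrist_force"],1),"op",round(s["opening"],1))
    print("shift tool",np.round(R0.T@(p-s["eef_pos"]),1),"turn",np.round(np.degrees(Ro.from_matrix(R0.T@R).as_rotvec()),1),"world",np.round(p-s["eef_pos"],1))
E
python3 - <<'E'
from h import *
import cell
print([n for n in dir(cell) if n[0]!='_'])
R=Ro.from_rotvec(get_state()["tcp_rot"]).as_matrix();print(R.round(2))
for f in(1,-1):
    p,R=grasp(45,f);print(p,R.round(2));togo(p,R)
E
```

```text
['Unreachable', 'camera_model', 'find_in', 'get_image', 'get_state', 'job_done', 'tip_extent']
[[ 0.    0.35 -0.94]
 [-0.   -0.94 -0.35]
 [-1.    0.    0.  ]]
[568.86100743 101.55307437  35.12132034] [[ 0.6  -0.54  0.6 ]
 [ 0.38  0.84  0.38]
 [-0.71  0.    0.71]]
t 0.8 pos [ 190.  -516.1  253.3] q [-1.43  0.38  1.3   0.    1.46 -0.22] F [ 0.5  0.1 -0.6] op 84.7
shift tool [ 218.2 -448.7 -568.9] turn [155.6  -7.  -64.4] world [ 378.8  617.7 -218.2]
[568.86100743 101.55307437  35.12132034] [[ 0.6   0.54 -0.6 ]
 [ 0.38 -0.84 -0.38]
 [-0.71 -0.   -0.71]]
t 0.8 pos [ 190.  -516.1  253.3] q [-1.43  0.38  1.3   0.    1.46 -0.22] F [ 0.5  0.1 -0.6] op 84.7
shift tool [ 218.2 -448.7 -568.9] turn [-11.7  44.8  -4.9] world [ 378.8  617.7 -218.2]
```

Emit:
carry_out:
  series:
    - [0,-40,-46,0,0,0,85]
    - [0,-40,-46,0,0,0,85]
    - [0,-40,-46,0,0,0,85]
    - [0,-40,-46,0,0,0,85]
    - [0,-40,-46,0,0,0,85]
  newtons: 60

```text
time: 1.42
eef_pos: [339.0, -245.0, 252.7]
tcp_rot: [2.034, 0.354, -2.032]
wrist_force: [1.0, -0.8, -0.4]
opening: 84.9
```

Emit:
carry_out:
  series:
    - [0,-40,-46,0,0,0,85]
    - [0,-40,-46,0,0,0,85]
    - [0,-40,-46,0,0,0,85]
    - [0,-40,-46,0,0,0,85]
    - [0,-40,-46,0,0,0,85]

```text
time: 2.05
eef_pos: [490.4, 28.7, 253.9]
tcp_rot: [2.037, 0.349, -2.028]
wrist_force: [0.7, -1.3, 0.7]
opening: 85.0
```

Emit:
carry_out:
  series:
    - [0,0,0,-2,9,-1,85]
    - [0,0,0,-2,9,-1,85]
    - [0,0,0,-2,9,-1,85]
    - [0,0,0,-2,9,-1,85]
    - [0,0,0,-2,9,-1,85]

```text
time: 2.68
eef_pos: [492.8, 36.2, 254.7]
tcp_rot: [2.634, 0.744, -1.074]
wrist_force: [0.2, -0.0, -0.3]
opening: 84.9
```

```bash
python3 -c "
from h import *
print(tip_extent)
p,R=grasp(45,-1);togo(p-100*R[:,0],R)"
```

```text
22.0
t 2.67 pos [492.8  36.2 254.7] q [-0.49  0.11  1.9   0.92  0.89  0.02] F [ 0.2 -0.  -0.3] op 84.9
shift tool [124.3 -14.1  86.8] turn [-0.9 -0.7 -0.7] world [  16.5   27.2 -148.9]
```

Emit:
carry_out:
  series:
    - [42,-5,29,0,0,0,70]
    - [42,-5,29,0,0,0,70]
    - [41,-4,29,0,0,0,70]
    - [0,0,0,0,0,0,70]

```text
time: 3.18
eef_pos: [510.9, 61.2, 102.2]
tcp_rot: [2.635, 0.733, -1.072]
wrist_force: [0.3, 0.3, 1.0]
opening: 70.4
```

```bash
python3 -c "
from h import *
p,R=grasp(45,-1);togo(p,R)
a=get_image('top');b=get_image('side')
cv2.imwrite('pics/c1.png',np.hstack([cv2.resize(a[120:250,90:220],None,fx=3,fy=3),cv2.resize(b[200:330,170:300],None,fx=3,fy=3)])[:,:,::-1])"
```

```text
t 3.17 pos [510.9  61.2 102.2] q [-0.4   0.45  2.09  1.49  0.62 -0.66] F [0.3 0.3 1. ] op 70.4
shift tool [97.3 -4.6 -1.2] turn [-1.  -0.7 -1.1] world [ 58.   40.3 -67.1]
```

View pics/c1.png

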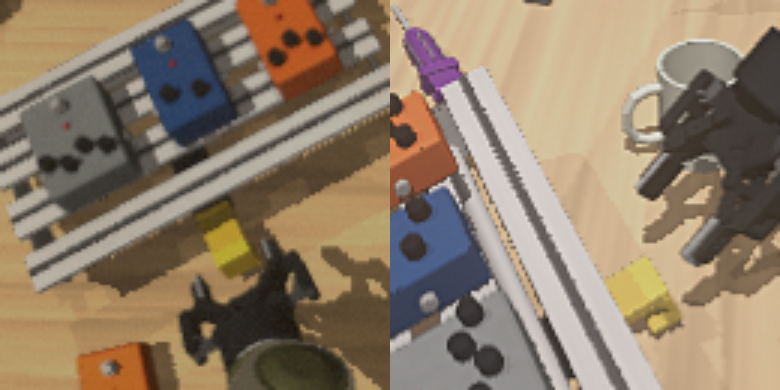

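The open fingers are lined up with the yellow hook in the top view (hook at about (167,200), fingers either side of its axis), clear of the mug and fuzz.

Emit:
carry_out:
  series:
    - [30,-4,-1,-1,-0.7,-1,65]
    - [30,-1,0,0,0,0,62]
    - [25,0,0,0,0,0,62]
    - [0,0,0,0,0,0,62]

```text
time: 3.78
eef_pos: [567.3, 96.0, 58.5]
tcp_rot: [2.617, 0.751, -1.043]
wrist_force: [0.7, 0.7, 0.1]
opening: 61.7
```

```bash
python3 -c "
from h import *
p,R=grasp(45,-1);togo(p,R)"
```

```text
t 3.77 pos [567.3  96.   58.5] q [-0.26  0.6   1.97  1.66  0.55 -0.77] F [0.7 0.7 0.1] op 61.7
shift tool [19.2 -4.3 13.9] turn [ 0.7 -1.2 -0.9] world [  1.5   5.5 -23.4]
```

Emit:
carry_out:
  series:
    - [0,-4,14,0.7,-1.2,-0.9,62]
    - [10,0,0,0,0,0,62]
    - [0,0,0,0,0,0,62]

```text
time: 4.15
eef_pos: [562.9, 96.7, 44.4]
tcp_rot: [2.612, 0.761, -1.076]
wrist_force: [-0.5, 0.5, -0.2]
opening: 62.1
```

```bash
python3 -c "
from h import *
p,R=grasp(45,-1);togo(p,R)"
```

```text
t 4.15 pos [562.9  96.7  44.4] q [-0.27  0.63  1.98  1.67  0.55 -0.78] F [-0.5  0.5 -0.2] op 62.1
shift tool [12.  -0.9  1.3] turn [ 0.1 -0.2 -0.1] world [ 5.9  4.9 -9.3]
```

Emit:
carry_out:
  series:
    - [12,-1,1,0,0,0,62]
    - [0,0,0,0,0,0,62]

```text
time: 4.4
eef_pos: [569.5, 101.9, 34.9]
tcp_rot: [2.612, 0.761, -1.075]
wrist_force: [0.1, -0.2, -0.7]
opening: 61.7
```

```bash
python3 -c "
from h import *
p,R=grasp(45,-1);togo(p,R)"
```

```text
t 4.4 pos [569.5 101.9  34.9] q [-0.25  0.65  1.97  1.71  0.55 -0.81] F [ 0.1 -0.2 -0.7] op 61.7
shift tool [-0.6 -0.1  0.4] turn [ 0.  -0.2 -0.1] world [-0.6 -0.3  0.2]
```

Well placed; closing gently.

Emit:
carry_out:
  series:
    - [0,0,0,0,0,0,48]
    - [0,0,0,0,0,0,42]
    - [0,0,0,0,0,0,36]
    - [0,0,0,0,0,0,34]
    - [0,0,0,0,0,0,34]
  newtons: 60

```text
time: 5.03
eef_pos: [571.0, 100.8, 36.0]
tcp_rot: [2.614, 0.757, -1.072]
wrist_force: [1.9, -1.2, 2.3]
opening: 39.3
```

```bash
python3 -c "
from h import *
p,R=grasp(45,-1);togo(p,R);print(get_state()['moment'])
b=get_image('side');print(find_in('side','wedge')[:1],find_in('side','board')[:1])"
```

```text
t 5.03 pos [571.  100.8  36. ] q [-0.25  0.65  1.96  1.71  0.55 -0.81] F [ 1.9 -1.2  2.3] op 39.3
shift tool [-0.4 -1.7  1.6] turn [ 0.1 -0.3 -0.3] world [-2.1  0.7 -0.9]
[-0.34721828  0.28202895 -0.14161357]
[] [{'bbox': [115.9, 221.1, 156.7, 162.9], 'score': 0.91}]
```

Emit:
carry_out:
  series:
    - [-3.5,0,3.5,0,0,0,34]
    - [-3.5,0,3.5,0,0,0,34]
    - [-3.5,0,3.5,0,0,0,34]
    - [0,0,0,0,0,0,34]
    - [0,0,0,0,0,0,34]

```text
time: 5.8
eef_pos: [558.6, 93.9, 35.9]
tcp_rot: [2.614, 0.761, -1.068]
wrist_force: [2.1, 0.2, 1.0]
opening: 39.4
```

```bash
python3 -c "
from h import *
p,R=grasp(45,-1);togo(p,R);print((get_state()['eef_pos']-p)@rz(WP[2]))
b=get_image('top');print(find_in('top','board')[:1]);cv2.imwrite('pics/top2.png',b[:,:,::-1])"
```

```text
t 5.8 pos [558.6  93.9  35.9] q [-0.28  0.65  2.    1.73  0.57 -0.86] F [2.1 0.2 1. ] op 39.4
shift tool [ 9.7 -1.  -8.4] turn [ 0.1 -0.5 -0.2] world [10.3  7.7 -0.8]
[-12.80357394  -0.94923209   0.81090208]
[{'bbox': [82.3, 99.3, 143.0, 120.1], 'score': 0.79}]
```

```bash
cat > tr.py <<'E'
from h import *
def track(new,n="top"):
    a=cv2.cvtColor(cv2.imread(f'pics/{n}0.png'),6);b=cv2.cvtColor(cv2.imread(new),6)
    for nm,(x,y,w,h) in(("board",(85,110,55,80)),("board2",(165,100,60,60)),("mug",(222,192,30,36)),("fuzz",(116,232,32,42))) if n=="top" else (("fuzz",(300,330,60,50)),("board",(125,235,80,90)),):
        m=cv2.matchTemplate(cv2.resize(b,None,fx=8,fy=8,interpolation=2)[(y-5)*8:(y+h+5)*8,(x-5)*8:(x+w+5)*8],cv2.resize(a,None,fx=8,fy=8,interpolation=2)[y*8:(y+h)*8,x*8:(x+w)*8],5)
        _,v,_,l=cv2.minMaxLoc(m);print(nm,round(v,3),(np.array(l)-40)/8)
import sys
if len(sys.argv)>1: track(*sys.argv[1:])
E
python3 tr.py pics/top2.png
```

```text
board 0.983 [0.   0.25]
board2 0.97 [0.125 0.625]
mug 0.918 [0. 0.]
fuzz 0.633 [ 0.    -0.125]
```

Emit:
carry_out:
  series:
    - [-3.5,0,3.5,0,0,0,34]
    - [-3.5,0,3.5,0,0,0,34]
    - [-3,0,3,0,0,0,34]
    - [0,0,0,0,0,0,34]
    - [0,0,0,0,0,0,34]

```text
time: 6.52
eef_pos: [547.2, 87.2, 35.9]
tcp_rot: [2.614, 0.766, -1.064]
wrist_force: [1.4, -0.0, 0.8]
opening: 39.2
```

```bash
cat > ck.py <<'E'
from tr import *
p,R=grasp(45,-1);togo(p,R);print((get_state()['eef_pos']-p)@rz(WP[2]))
f=sys.argv[1] if len(sys.argv)>1 else 'pics/x.png'
E
python3 - <<'E'
import sys
sys.argv=['x']
exec(open('ck.py').read())
cv2.imwrite('pics/x.png',get_image('top')[:,:,::-1]);track('pics/x.png')
E
```

```text
t 6.53 pos [547.2  87.2  35.9] q [-0.3   0.64  2.03  1.75  0.59 -0.91] F [ 1.4 -0.   0.8] op 39.2
shift tool [ 19.1  -0.4 -17.6] turn [ 0.3 -0.6 -0.1] world [21.7 14.4 -0.8]
[-26.00997116  -0.44320244   0.77895744]
board 0.956 [0.25 0.5 ]
board2 0.927 [0.375 1.125]
mug 0.935 [0. 0.]
fuzz 0.632 [ 0.    -0.125]
```

Emit:
carry_out:
  series:
    - [-3.5,0,3.5,0,0,0,34]
    - [-3.5,0,3.5,0,0,0,34]
    - [-3,0,3,0,0,0,34]
    - [0,0,0,0,0,0,34]
    - [0,0,0,0,0,0,34]

```text
time: 7.2
eef_pos: [535.9, 80.3, 35.9]
tcp_rot: [2.614, 0.77, -1.06]
wrist_force: [2.0, 0.3, 2.3]
opening: 39.4
```

Emit:
carry_out:
  series:
    - [-3.5,0,3.5,0,0,0,34]
    - [-3.5,0,3.5,0,0,0,34]
    - [-3,0,3,0,0,0,34]
    - [0,0,0,0,0,0,34]
    - [0,0,0,0,0,0,34]

```text
time: 7.82
eef_pos: [524.7, 73.3, 35.8]
tcp_rot: [2.614, 0.774, -1.055]
wrist_force: [2.6, 0.5, 2.2]
opening: 39.4
```

```bash
cat > ck2.py <<'E'
import sys
sys.argv=['x']
exec(open('ck.py').read())
cv2.imwrite('pics/x.png',get_image('top')[:,:,::-1]);track('pics/x.png')
E
python3 ck2.py
```

```text
t 7.83 pos [524.7  73.3  35.8] q [-0.36  0.64  2.1   1.77  0.63 -1.  ] F [2.6 0.5 2.2] op 39.4
shift tool [ 38.2   0.4 -35.9] turn [ 0.5 -1.   0.1] world [44.2 28.3 -0.7]
[-5.24331089e+01 -3.26675165e-02  7.26396406e-01]
board 0.889 [0.625 1.   ]
board2 0.821 [0.875 2.25 ]
mug 0.992 [0. 0.]
fuzz 0.561 [ 0.125 -0.125]
```

Emit:
carry_out:
  series:
    - [-3.5,0,3.5,0,0,0,34]
    - [-3.5,0,3.5,0,0,0,34]
    - [-3,0,3,0,0,0,34]
    - [0,0,0,0,0,0,34]
    - [0,0,0,0,0,0,34]

```text
time: 8.5
eef_pos: [513.6, 66.2, 35.8]
tcp_rot: [2.614, 0.777, -1.051]
wrist_force: [2.5, 1.0, 2.4]
opening: 39.1
```

Emit:
carry_out:
  series:
    - [-3.5,0,3.5,0,0,0,34]
    - [-3.5,0,3.5,0,0,0,34]
    - [-3,0,3,0,0,0,34]
    - [0,0,0,0,0,0,34]
    - [0,0,0,0,0,0,34]

```text
time: 9.12
eef_pos: [502.4, 59.0, 35.7]
tcp_rot: [2.614, 0.78, -1.047]
wrist_force: [0.1, -0.9, 1.0]
opening: 39.2
```

Emit:
carry_out:
  series:
    - [-3.5,0,3.5,0,0,0,34]
    - [-3.5,0,3.5,0,0,0,34]
    - [-3,0,3,0,0,0,34]
    - [0,0,0,0,0,0,34]
    - [0,0,0,0,0,0,34]

```text
time: 9.75
eef_pos: [489.9, 51.1, 35.7]
tcp_rot: [2.615, 0.782, -1.045]
wrist_force: [0.8, 1.5, 0.4]
opening: 38.7
```

Emit:
carry_out:
  series:
    - [-3.5,0,3.5,0,0,0,34]
    - [-3.5,0,3.5,0,0,0,34]
    - [-3,0,3,0,0,0,34]
    - [0,0,0,0,0,0,34]
    - [0,0,0,0,0,0,34]

```text
time: 10.38
eef_pos: [477.5, 42.9, 35.6]
tcp_rot: [2.616, 0.783, -1.043]
wrist_force: [1.6, 2.1, 1.7]
opening: 39.2
```

```bash
python3 ck2.py
```

```text
t 10.38 pos [477.5  42.9  35.6] q [-0.5   0.63  2.22  1.77  0.71 -1.19] F [1.6 2.1 1.7] op 39.2
shift tool [ 79.    1.4 -74.4] turn [ 0.8 -1.4  0.4] world [91.4 58.6 -0.5]
[-108.54512265   -0.16875841    0.48774858]
board 0.824 [1.    1.375]
board2 0.732 [1.375 3.375]
mug 0.978 [0. 0.]
fuzz 0.301 [-0.625 -0.375]
```

Emit:
carry_out:
  series:
    - [-3.5,0,3.5,0,0,0,34]
    - [-3.5,0,3.5,0,0,0,34]
    - [-3,0,3,0,0,0,34]
    - [0,0,0,0,0,0,34]
    - [0,0,0,0,0,0,34]

```text
time: 11.05
eef_pos: [465.2, 34.7, 35.6]
tcp_rot: [2.617, 0.783, -1.041]
wrist_force: [2.6, 2.0, 3.4]
opening: 39.2
```

Emit:
carry_out:
  series:
    - [-11.5,0,6,0,0,0,34]
    - [-11.5,0,6,0,0,0,34]
    - [-11.5,0,6,0,0,0,34]
    - [-11.5,0,6,0,0,0,34]
    - [0,0,0,0,0,0,34]

```text
time: 11.68
eef_pos: [420.0, 6.2, 47.2]
tcp_rot: [2.608, 0.782, -1.059]
wrist_force: [0.5, -0.2, -2.1]
opening: 39.3
```

```bash
python3 ck2.py; python3 - <<'E'
from h import *
# expected image shift of board-top points for pure tipping by 6deg about front feet
th=np.radians(-6);Bo=W(WP,(36,0,0))[0]  # board origin (tube over wedge x=36)
for nm,uv,h in(("board",(112,150),120),("board2",(195,130),120)):
    p=np.r_[onz("top",uv,h),h];l=rz(WP[2]).T@(p-np.r_[Bo[:2],0]);q=l-[167,0,0]
    c,s=np.cos(-th),np.sin(-th)
    for sg in(1,-1):
        r=np.array([c*q[0]-sg*s*q[2],q[1],sg*s*q[0]+c*q[2]])+[167,0,0]
        print(nm,l.round(),(r-l).round(1),(proj("top",rz(WP[2])@r+np.r_[Bo[:2],0])-uv).round(2))
E
```

```text
t 11.68 pos [420.    6.2  47.2] q [-0.71  0.59  2.35  1.65  0.76 -1.3 ] F [ 0.5 -0.2 -2.1] op 39.3
shift tool [ 135.     2.5 -114.7] turn [ 0.7 -0.7  0.5] world [148.8  95.4 -12. ]
[-1.76746517e+02 -1.54414212e-01  1.20447227e+01]
board 0.825 [1.    1.375]
board2 0.733 [1.375 3.375]
mug 0.999 [0. 0.]
fuzz 0.111 [ 5. -5.]
board [125.  53. 120.] [-12.3   0.   -5. ] [[2.47 3.7 ]]
board [125.  53. 120.] [12.8  0.   3.7] [[-2.39 -3.74]]
board2 [  46. -198.  120.] [-11.9   0.  -13.3] [[2.51 4.38]]
board2 [  46. -198.  120.] [13.2  0.  12. ] [[-2.72 -4.7 ]]
```

Emit:
carry_out:
  series:
    - [-32,0,-32,0,0,0,34]
    - [-32,0,-32,0,0,0,34]
    - [-32,0,-32,0,0,0,34]
    - [-32,0,-32,0,0,0,34]
    - [-32,0,-32,0,0,0,34]

```text
time: 12.35
eef_pos: [418.5, 6.5, 267.5]
tcp_rot: [2.608, 0.792, -1.073]
wrist_force: [1.4, -0.8, -2.2]
opening: 39.3
```

```bash
cat >> h.py <<'E'
# wedge in tool frame (from closing the grip)
_R=Ro.from_rotvec([2.614,.757,-1.072]).as_matrix();_p=np.array([570.7,101.0,35.8])
RR=_R.T@rz(WP[2]);PR=_R.T@(np.array([WP[0],WP[1],0])-_p)
def hung(yc=-14,dx=0,dz=0,ang=77):
    a=np.radians(ang);Rp=rz(PG[2])
    Rw=Rp@np.array([[-np.cos(a),0,-np.sin(a)],[0,-1,0],[-np.sin(a),0,np.cos(a)]])
    seat=W(PG,(-55+dx,yc,290+dz))[0];org=seat-Rw@[-60,0,33]
    R=Rw@RR.T;return org-R@PR,R
def plan(p,R,N,s=None):
    s=s or get_state();R0=Ro.from_rotvec(s["tcp_rot"]).as_matrix();v=Ro.from_matrix(R0.T@R).as_rotvec()
    Rc,pc=R0,s["eef_pos"]
    for i in range(N):
        print(np.round(np.r_[Rc.T@(p-s["eef_pos"])/N,np.degrees(v)/N],1).tolist());Rc=Rc@Ro.from_rotvec(v/N).as_matrix()
def where(s=None):
    s=s or get_state();R=Ro.from_rotvec(s["tcp_rot"]).as_matrix();Rw=R@RR;o=s["eef_pos"]+R@PR
    Rp=rz(PG[2]);loc=lambda L:Rp.T@(o+Rw@np.array(L)-[PG[0],PG[1],0])
    print("seat rel rail",(loc((-60,0,33))-[-55,0,290]).round(1),"nose peg",loc((120,0,2)).round(1),"x peg",(Rp.T@Rw[:,0]).round(3),"y peg",(Rp.T@Rw[:,1]).round(3))
E
python3 - <<'E'
from h import *
p,R=hung(-14,-70,45);print(p,R.round(2));togo(p,R);plan(p,R,12)
E
```

```text
[ 554.2778644  -274.09177128  290.68220787] [[-0.05  1.   -0.08]
 [-0.52 -0.1  -0.85]
 [-0.85  0.    0.53]]
t 12.35 pos [418.5   6.5 267.5] q [-0.72 -0.02  2.    0.88  1.11 -0.12] F [ 1.4 -0.8 -2.2] op 39.3
shift tool [-48.1 308.6  11.3] turn [-54.4 -71.7  -5.8] world [ 135.8 -280.6   23.1]
[-4.0, 25.7, 0.9, -4.5, -6.0, -0.5]
[-4.0, 25.5, 3.4, -4.5, -6.0, -0.5]
[-3.7, 25.1, 5.8, -4.5, -6.0, -0.5]
[-3.2, 24.5, 8.1, -4.5, -6.0, -0.5]
[-2.5, 23.8, 10.3, -4.5, -6.0, -0.5]
[-1.5, 22.9, 12.4, -4.5, -6.0, -0.5]
[-0.3, 21.8, 14.3, -4.5, -6.0, -0.5]
[1.1, 20.6, 15.9, -4.5, -6.0, -0.5]
[2.7, 19.3, 17.3, -4.5, -6.0, -0.5]
[4.4, 17.9, 18.4, -4.5, -6.0, -0.5]
[6.2, 16.5, 19.2, -4.5, -6.0, -0.5]
[8.1, 15.0, 19.7, -4.5, -6.0, -0.5]
```

Emit:
carry_out:
  series:
    - [-6,26,0,-4.5,-6,-0.5,34]
    - [-6,26,3,-4.5,-6,-0.5,34]
    - [-5,25,5,-4.5,-6,-0.5,34]
    - [-4,24.5,8,-4.5,-6,-0.5,34]
    - [-3,24,10,-4.5,-6,-0.5,34]

```text
time: 12.98
eef_pos: [475.0, -110.6, 286.7]
tcp_rot: [1.85, 0.829, -1.369]
wrist_force: [-0.7, 0.2, -2.0]
opening: 39.4
```

```bash
python3 - <<'E'
from h import *
p,R=hung(-14,-70,45);togo(p,R);plan(p,R,8);where()
E
```

```text
t 12.97 pos [ 475.  -110.6  286.7] q [-0.58  0.16  1.53  0.22  1.3  -0.03] F [-0.7  0.2 -2. ] op 39.4
shift tool [ -0.  157.2  91. ] turn [-30.9 -40.9  -3.2] world [  79.2 -163.5    4. ]
[-0.0, 19.7, 11.4, -3.9, -5.1, -0.4]
[0.9, 18.8, 12.6, -3.9, -5.1, -0.4]
[2.0, 18.0, 13.8, -3.9, -5.1, -0.4]
[3.1, 17.0, 14.7, -3.9, -5.1, -0.4]
[4.4, 16.0, 15.5, -3.9, -5.1, -0.4]
[5.7, 15.0, 16.1, -3.9, -5.1, -0.4]
[7.0, 13.9, 16.5, -3.9, -5.1, -0.4]
[8.4, 12.9, 16.7, -3.9, -5.1, -0.4]
seat rel rail [-205.  -131.3   18.9] nose peg [-368.8  -50.4  186.5] x peg [-0.696  0.477 -0.536] y peg [-0.482 -0.864 -0.144]
```

Emit:
carry_out:
  series:
    - [-1,19.5,11.5,-4,-5.1,-0.4,34]
    - [0,19,12.5,-4,-5.1,-0.4,34]
    - [1,18,14,-4,-5.1,-0.4,34]
    - [2,17,15,-4,-5.1,-0.4,34]
    - [3,16,15.5,-4,-5.1,-0.4,34]

```text
time: 13.6
eef_pos: [528.2, -210.5, 291.2]
tcp_rot: [1.188, 0.815, -1.473]
wrist_force: [0.0, 0.1, -2.7]
opening: 39.1
```

Emit:
carry_out:
  series:
    - [5,15,16,-4,-5.1,-0.4,34]
    - [6,14,16.5,-4,-5.1,-0.4,34]
    - [7,13,16.5,-4,-5.1,-0.4,34]
    - [0,0,0,0,0,0,34]

```text
time: 14.1
eef_pos: [563.6, -266.5, 290.2]
tcp_rot: [0.796, 0.788, -1.48]
wrist_force: [-0.1, 0.2, -3.4]
opening: 39.1
```

```bash
python3 - <<'E'
from h import *
p,R=hung(-14,-70,45);togo(p,R);where()
a=get_image('top');b=get_image('side')
cv2.imwrite('pics/top3.png',a[:,:,::-1]);cv2.imwrite('pics/side3.png',b[:,:,::-1])
cv2.imwrite('pics/c2.png',np.hstack([cv2.resize(a[90:290,240:380],None,fx=2.8,fy=2.8,interpolation=2),cv2.resize(b[70:270,170:350],None,fx=2.2,fy=2.8,interpolation=2)])[:,:,::-1])
E
```

```text
t 14.1 pos [ 563.6 -266.5  290.2] q [-0.44  0.45  1.18 -0.54  1.33 -0.31] F [-0.1  0.2 -3.4] op 39.1
shift tool [ 4.  -8.9  7. ] turn [ 3.   0.6 -0.1] world [-9.3 -7.6  0.5]
seat rel rail [-78.9  -3.8  44.6] nose peg [-142.2   -9.   152.2] x peg [-0.214 -0.035 -0.976] y peg [ 0.045 -0.999  0.026]
```

View pics/c2.png

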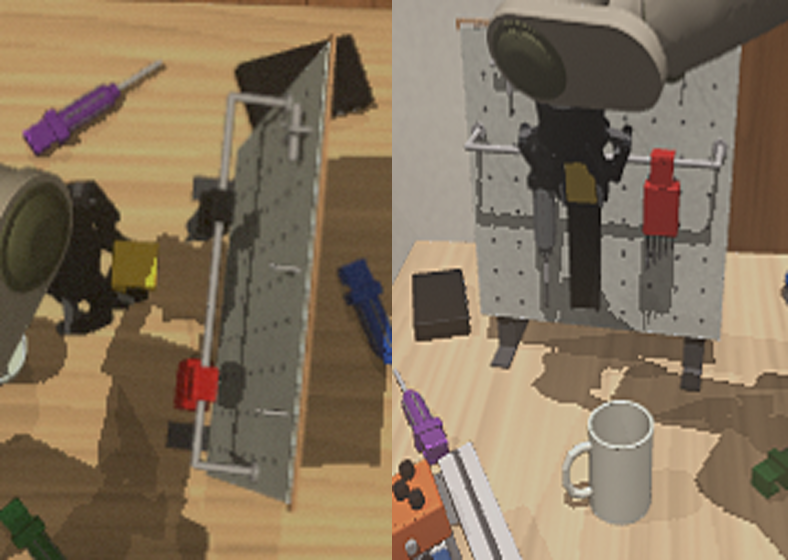

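The wedge hangs nose-down in the jaws in front of the rail (its yellow hook is at top view px ≈ (288,185)). The driver is at ≈ (316,164) and the red holder at ≈ (312,227). Next I check my model against the picture.

```bash
cat > ov.py <<'E'
from h import *
s=get_state();R=Ro.from_rotvec(s["tcp_rot"]).as_matrix();Rw=R@RR;o=s["eef_pos"]+R@PR
im={n:cv2.imread(f'pics/{n}3.png') for n in M}
import sys
def hull(n,P): return cv2.convexHull(np.float32(proj(n,P)))
def bx(x0,x1,y0,y1,z0,z1): return W(PG,[(x,y,z) for x in(x0,x1) for y in(y0,y1) for z in(z0,z1)])
for n in M:
    h=cv2.cvtColor(im[n],40);m=((h[...,0]<6)|(h[...,0]>174))&(h[...,1]>150)&(h[...,2]>60);yx=np.argwhere(m[:,260:340]);yx=yx[(yx[:,0]>110)&(yx[:,0]<260)]
    print(n,"red lo",yx.min(0)[::-1]+[260,0],"hi",yx.max(0)[::-1]+[260,0])
    q=proj(n,bx(-55-13,-55+13,-24-95,24-95,240,299));print(" model",q.min(0).round(1),q.max(0).round(1))
f=6;out=[]
for n,(x,y,w,hh) in(("top",(270,130,66,100)),("side",(205,100,66,100))):
    c=cv2.resize(im[n][y:y+hh,x:x+w],None,fx=f,fy=f,interpolation=0)
    def dr(P,col): cv2.polylines(c,[np.int32((hull(n,P)-[x,y]+.5)*f)],True,col,1)
    for b in BOX: dr(o+b@Rw.T,(255,0,0))
    dr(bx(-55-4,-55+4,-172,172,286,294),(0,255,0))
    dr(bx(-55-15,-55+15,65-20,65+20,250,299),(0,0,255))
    dr(bx(-55-13,-55+13,-24-95,24-95,250,299),(255,0,255))
    out.append(c)
cv2.imwrite('pics/ov.png',np.hstack(out))
E
python3 ov.py
```

```text
side red lo [284 123] hi [300 153]
 model [282.8 121.7] [300.7 144.8]
top red lo [302 218] hi [317 236]
 model [304.2 216. ] [320.1 236.2]
```

View pics/ov.png

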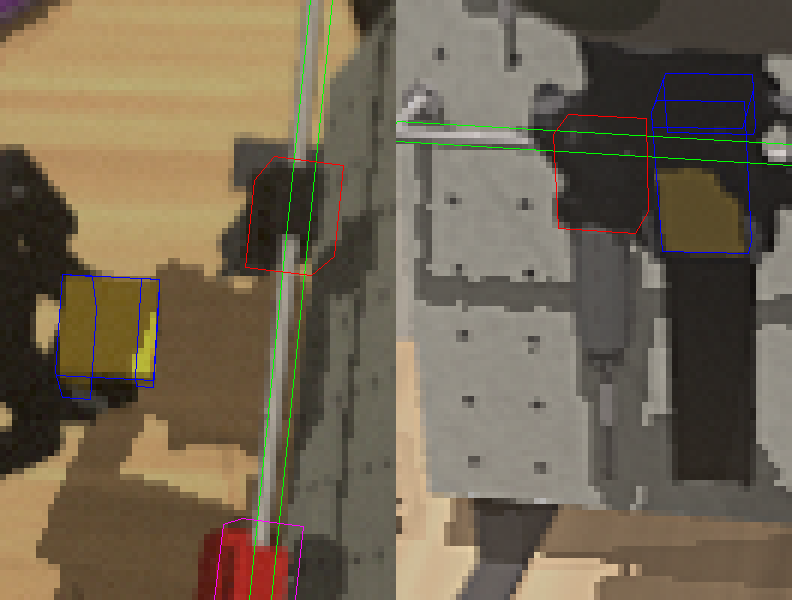

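In the top view the blue wedge model fits the yellow hook to about 1 px. The rail model (green) lies about 1 px too far right, so I refit the rail from its top-view centreline pixels: (321.5,130), (319.2,155), (316.7,180), (314.5,201.5), (313.2,218).

```bash
python3 - <<'E'
from h import *
uv=[(321.5,129.5),(319.2,154.5),(316.7,179.5),(314.5,201.2),(313.2,217.8),(322.0,124.6),(309.9,256.8)]
P=np.array([onz("top",u,290) for u in uv])
c=P[:5].mean(0);d=np.linalg.svd(P[:]-P.mean(0))[2][0];d*=np.sign(d[0]);nrm=np.array([d[1],-d[0]])
m=(P[5]+P[6])/2
print("dir",np.degrees(np.arctan2(d[1],d[0])),"peg yaw",np.arctan2(d[1],d[0])-np.pi/2,"resid",((P-P.mean(0))@nrm).round(1),"len",np.linalg.norm(P[5]-P[6]))
print("old rail resid",[(rz(PG[2]).T@(np.r_[p,0]-[PG[0],PG[1],0])).round(1)[:2].tolist() for p in P])
Q=P.mean(0);mid=Q+d*((m-Q)@d);print("rail mid",mid)
for nm,r in(("drv",163),("hex",227)):
    ys=np.arange(-130,131);q=proj("top",np.c_[mid[0]+d[0]*ys,mid[1]+d[1]*ys,295+0*ys]);print(nm,ys[np.argmin(abs(q[:,1]-r))])
    q=proj("side",np.c_[mid[0]+d[0]*ys,mid[1]+d[1]*ys,280+0*ys]);print(nm,"side",ys[np.argmin(abs(q[:,0]-{'drv':238.5,'hex':292}[nm]))])
E
```

```text
dir -5.246602188241639 peg yaw -1.6623668095220525 resid [ 0.2  0.1 -0.4 -0.9 -0.2  0.4  0.9] len 344.8775932200624
old rail resid [[-58.9, 158.9], [-58.5, 91.4], [-58.6, 25.2], [-58.6, -31.4], [-57.6, -74.0], [-58.9, 172.3], [-55.7, -172.6]]
rail mid [ 558.67199941 -355.10711367]
drv 68
drv side 65
hex -97
hex side -96
```

```bash
cat >> h.py <<'E'
PG=(*(np.array([558.67,-355.1])+55*np.array([np.cos(-1.6624),np.sin(-1.6624)])),-1.6624)
E
python3 - <<'E'
from h import *
where();p,R=hung(-13,-45,34);togo(p,R);plan(p,R,2)
E
```

```text
seat rel rail [-76.1  -3.8  45.8] nose peg [-139.4   -8.6  153.4] x peg [-0.214 -0.032 -0.976] y peg [ 0.036 -0.999  0.024]
t 14.2 pos [ 562.9 -266.4  291.3] q [-0.44  0.45  1.18 -0.54  1.33 -0.31] F [-0.6  1.  -2.5] op 39.4
shift tool [26.1 -8.6 19.3] turn [2.5 0.6 0.1] world [-10.4 -29.8 -11.6]
[13.1, -4.3, 9.7, 1.2, 0.3, 0.0]
[13.0, -4.1, 9.8, 1.2, 0.3, 0.0]
```

Emit:
carry_out:
  series:
    - [13,-4.5,10,1.2,0.3,0,34]
    - [13,-4,10,1.2,0.3,0,34]
    - [0,0,0,0,0,0,34]

```text
time: 14.58
eef_pos: [550.7, -298.2, 279.5]
tcp_rot: [0.845, 0.763, -1.499]
wrist_force: [0.6, -0.1, -2.2]
opening: 39.1
```

```bash
python3 - <<'E'
from h import *
where();p,R=hung(-13,0,30);togo(p,R);plan(p,R,3)
E
```

```text
seat rel rail [-42.7 -14.7  33.8] nose peg [-108.6  -14.5  141.5] x peg [-0.228  0.002 -0.974] y peg [-0.004 -1.    -0.001]
t 14.57 pos [ 550.7 -298.2  279.5] q [-0.5   0.45  1.2  -0.52  1.28 -0.31] F [ 0.6 -0.1 -2.2] op 39.1
shift tool [25.6  1.6 34.5] turn [-0.2 -0.2  0.1] world [ -2.3 -42.8  -3.8]
[8.5, 0.5, 11.5, -0.1, -0.1, 0.0]
[8.6, 0.5, 11.5, -0.1, -0.1, 0.0]
[8.6, 0.5, 11.5, -0.1, -0.1, 0.0]
```

Emit:
carry_out:
  series:
    - [7.5,0.5,11.5,0,0,0,34]
    - [7.5,0.5,11.5,0,0,0,34]
    - [8,0.5,11.5,0,0,0,34]
    - [0,0,0,0,0,0,34]

```text
time: 15.08
eef_pos: [548.2, -342.7, 278.1]
tcp_rot: [0.846, 0.763, -1.499]
wrist_force: [1.0, 2.7, -3.0]
opening: 39.2
```

```bash
python3 - <<'E'
from h import *
where();p,R=hung(-13,0,0);togo(p,R);plan(p,R,3)
im=get_image('top')
s=get_state();R=Ro.from_rotvec(s["tcp_rot"]).as_matrix();Rw=R@RR;o=s["eef_pos"]+R@PR
b=get_image('side');f=6;out=[]
for n,i,(x,y) in(("top",im,(270,130)),("side",b,(215,90))):
    c=cv2.resize(i[y:y+100,x:x+66],None,fx=f,fy=f,interpolation=0)[:,:,::-1].copy()
    for P,col in [(o+q@Rw.T,(255,0,0)) for q in BOX]+[(W(PG,[(-55+a,yy,290+e) for a in(-4,4) for yy in(-172,172) for e in(-4,4)]),(0,255,0))]:
        cv2.polylines(c,[np.int32((cv2.convexHull(np.float32(proj(n,P)))-[x,y]+.5)*f)],True,col,1)
    out.append(c)
cv2.imwrite('pics/ov2.png',np.hstack(out))
E
```

```text
seat rel rail [  1.9 -13.1  32.4] nose peg [-64.2 -12.8 140.1] x peg [-0.229  0.003 -0.973] y peg [-0.004 -1.    -0.002]
t 15.07 pos [ 548.2 -342.7  278.1] q [-0.57  0.48  1.17 -0.5   1.26 -0.38] F [ 1.   2.7 -3. ] op 39.2
shift tool [ 26.8  -0.2 -18.4] turn [-0.3 -0.2  0. ] world [  0.2   1.7 -32.4]
[8.9, -0.1, -6.1, -0.1, -0.1, 0.0]
[8.9, -0.1, -6.1, -0.1, -0.1, 0.0]
[8.9, -0.1, -6.2, -0.1, -0.1, 0.0]
```

View pics/ov2.png

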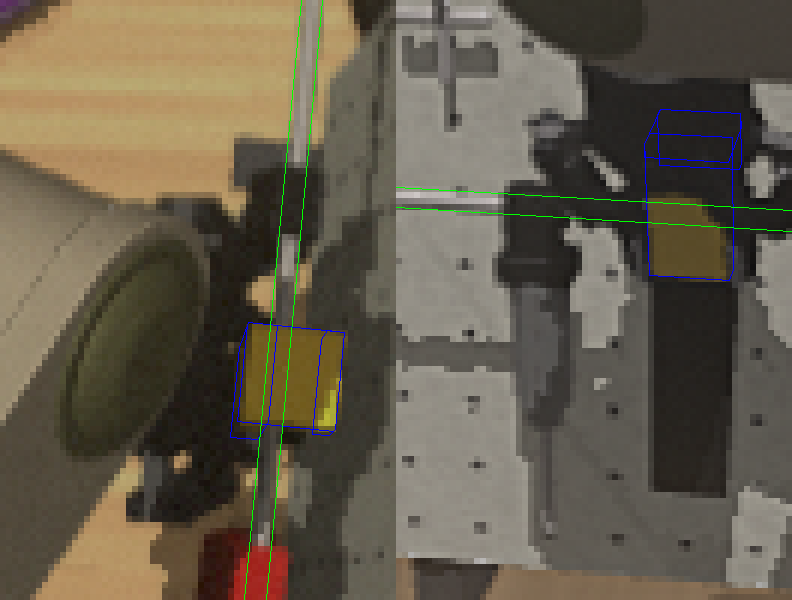

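The hook sits above the rail, with the rail passing under its throat (top view around (316,192)) and roughly equal clearance to driver and holder. Lowering it now.

Emit:
carry_out:
  series:
    - [7,0,-6,0,0,0,34]
    - [6.5,0,-4.5,0,0,0,34]
    - [5,0,-3.5,0,0,0,34]
    - [0,0,0,0,0,0,34]

```text
time: 15.68
eef_pos: [548.5, -340.1, 253.0]
tcp_rot: [0.844, 0.763, -1.499]
wrist_force: [-0.1, 0.3, -2.2]
opening: 38.9
```

```bash
python3 - <<'E'
from h import *
where();p,R=hung(-13,0,0);togo(p,R)
E
```

```text
seat rel rail [ -0.7 -13.    7.3] nose peg [-66.6 -12.9 114.9] x peg [-0.228  0.001 -0.974] y peg [-0.004 -1.    -0.   ]
t 15.68 pos [ 548.5 -340.1  253. ] q [-0.57  0.49  1.21 -0.52  1.21 -0.34] F [-0.1  0.3 -2.2] op 38.9
shift tool [ 6.7 -0.  -3.1] turn [-0.2 -0.2  0.1] world [-0.1 -0.9 -7.3]
```

No contact so far; lowering in small steps until the force shows seating.

Emit:
carry_out:
  series:
    - [3.4,0,-2,0,0,0,34]
    - [2.5,0,-1.5,0,0,0,34]
    - [0,0,0,0,0,0,34]

```text
time: 16.05
eef_pos: [548.6, -340.3, 246.0]
tcp_rot: [0.844, 0.763, -1.499]
wrist_force: [-0.3, 0.1, -2.3]
opening: 39.0
```

```bash
python3 - <<'E'
from h import *
where();print(get_state()["wrist_force"])
E
```

```text
seat rel rail [ -0.6 -12.9   0.3] nose peg [-66.4 -12.7 108. ] x peg [-0.227  0.002 -0.974] y peg [-0.003 -1.    -0.001]
[-0.26636181  0.06530156 -2.28444765]
```

Emit:
carry_out:
  series:
    - [0.9,0,-0.5,0,0,0,34]
    - [0.9,0,-0.5,0,0,0,34]
    - [0,0,0,0,0,0,34]

```text
time: 16.42
eef_pos: [548.8, -340.5, 244.6]
tcp_rot: [0.844, 0.761, -1.499]
wrist_force: [-0.5, 0.8, -2.1]
opening: 39.4
```

Emit:
carry_out:
  series:
    - [0.9,0,-0.5,0,0,0,34]
    - [0,0,0,0,0,0,34]

```text
time: 16.68
eef_pos: [548.8, -340.7, 244.5]
tcp_rot: [0.843, 0.759, -1.499]
wrist_force: [0.5, 1.0, -2.2]
opening: 39.3
```

```bash
python3 - <<'E'
from h import *
where();print(get_state()["wrist_force"])
E
```

```text
seat rel rail [ -0.3 -12.8  -1.2] nose peg [-65.7 -12.2 106.5] x peg [-0.225  0.004 -0.974] y peg [-0.003 -1.    -0.003]
[ 0.53749731  1.03727937 -2.18778053]
```

Emit:
carry_out:
  series:
    - [1.7,0,-1,0,0,0,34]
    - [0,0,0,0,0,0,34]
    - [0,0,0,0,0,0,34]

```text
time: 17.05
eef_pos: [549.1, -341.0, 244.4]
tcp_rot: [0.842, 0.756, -1.498]
wrist_force: [-0.1, 0.9, 0.4]
opening: 39.4
```

```bash
python3 - <<'E'
from h import *
where();print(get_state()["wrist_force"])
E
```

```text
seat rel rail [ -0.2 -12.6  -1.2] nose peg [-65.  -11.6 106.4] x peg [-0.223  0.006 -0.975] y peg [-0.003 -1.    -0.005]
[-0.1233243   0.85847562  0.43173967]
```

The weight has left the wrist, so it is seated. Releasing slowly.

Emit:
carry_out:
  series:
    - [0,0,0,0,0,0,41]
    - [0,0,0,0,0,0,43]
    - [0,0,0,0,0,0,46]
    - [0,0,0,0,0,0,50]
    - [0,0,0,0,0,0,52]
  newtons: 20

```text
time: 17.68
eef_pos: [549.2, -341.2, 243.9]
tcp_rot: [0.842, 0.756, -1.498]
wrist_force: [-0.5, 0.2, -1.0]
opening: 51.8
```

```bash
python3 - <<'E'
from h import *
where();s=get_state();print(s["wrist_force"],s["opening"],s["eef_pos"])
a=get_image('top');b=get_image('side')
cv2.imwrite('pics/c3.png',np.hstack([cv2.resize(a[120:250,260:350],None,fx=4,fy=4,interpolation=2),cv2.resize(b[80:210,200:310],None,fx=3.9,fy=4,interpolation=2)])[:,:,::-1])
E
```

```text
seat rel rail [  0.1 -12.4  -1.7] nose peg [-64.8 -11.4 105.9] x peg [-0.223  0.006 -0.975] y peg [-0.003 -1.    -0.005]
[-0.45190121  0.24028572 -1.0411652 ] 51.75077267445963 [ 549.20385375 -341.24979996  243.94694305]
```

View pics/c3.png

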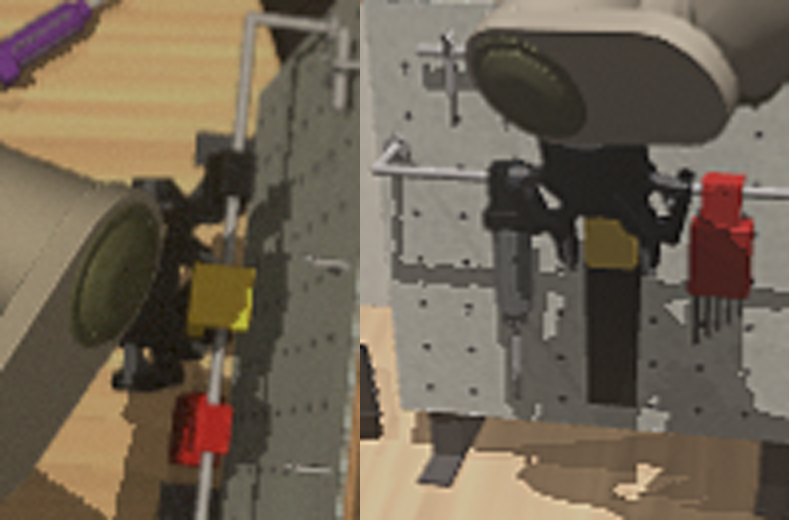

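The wedge hangs on the rail with the fingers open on either side of it. Driver and red holder look untouched. I back out along the tool axis.

Emit:
carry_out:
  series:
    - [-8,0,0,0,0,0,52]
    - [-12,0,0,0,0,0,52]
    - [-15,0,0,0,0,0,52]
    - [-18,0,0,0,0,0,52]
    - [-20,0,0,0,0,0,52]

```text
time: 18.4
eef_pos: [552.1, -300.4, 310.1]
tcp_rot: [0.843, 0.756, -1.498]
wrist_force: [-1.1, 1.2, -0.2]
opening: 52.2
```

```bash
python3 - <<'E'
from h import *
where();s=get_state();print(s["wrist_force"],s["eef_pos"])
R=Ro.from_rotvec(s["tcp_rot"]).as_matrix();print("world +y,+z in tool",(R.T@[0,1,0]).round(2),(R.T@[0,0,1]).round(2),(R.T@[-1,0,0]).round(2))
E
```

```text
seat rel rail [-40.9 -13.2  64.4] nose peg [-105.8  -12.2  172.1] x peg [-0.223  0.006 -0.975] y peg [-0.003 -1.    -0.006]
[-1.07072773  1.21002814 -0.2124853 ] [ 552.14162136 -300.40690123  310.09464808]
world +y,+z in tool [-0.53 -0.09 -0.85] [-0.85  0.01  0.53] [ 0.04 -1.    0.08]
```

Emit:
carry_out:
  series:
    - [-25,-3,-20,0,0,0,52]
    - [-25,-4,-35,0,0,0,52]
    - [-25,-20,-35,0,0,0,52]
    - [-25,-35,-35,0,0,0,52]
    - [-20,-35,-30,0,0,0,52]

```text
time: 19.02
eef_pos: [471.9, -90.8, 335.2]
tcp_rot: [0.847, 0.747, -1.495]
wrist_force: [0.6, -0.1, 0.9]
opening: 52.0
```

Emit:
carry_out:
  series:
    - [0,-40,-20,0,0,0,52]
    - [0,-40,-20,0,0,0,52]
    - [0,0,0,0,0,0,52]
    - [0,0,0,0,0,0,52]
    - [0,0,0,0,0,0,52]

```text
time: 19.65
eef_pos: [392.9, -45.4, 316.7]
tcp_rot: [0.85, 0.742, -1.486]
wrist_force: [-0.2, 0.3, -0.3]
opening: 52.2
```

```bash
python3 - <<'E'
from h import *
a=get_image('top');b=get_image('side')
cv2.imwrite('pics/top9.png',a[:,:,::-1]);cv2.imwrite('pics/side9.png',b[:,:,::-1])
cv2.imwrite('pics/c4.png',np.hstack([cv2.resize(a[90:290,70:360],None,fx=1.5,fy=2,interpolation=2),cv2.resize(b[70:370,110:350],None,fx=1.5,fy=4/3,interpolation=2)])[:,:,::-1])
E
python3 tr.py pics/top9.png; python3 tr.py pics/side9.png side
```

```text
board 0.826 [1.    1.375]
board2 0.733 [1.375 3.375]
mug 0.989 [0. 0.]
fuzz 0.494 [-3.875  3.75 ]
fuzz 0.999 [0. 0.]
board 0.828 [3.    2.125]
```

View pics/c4.png

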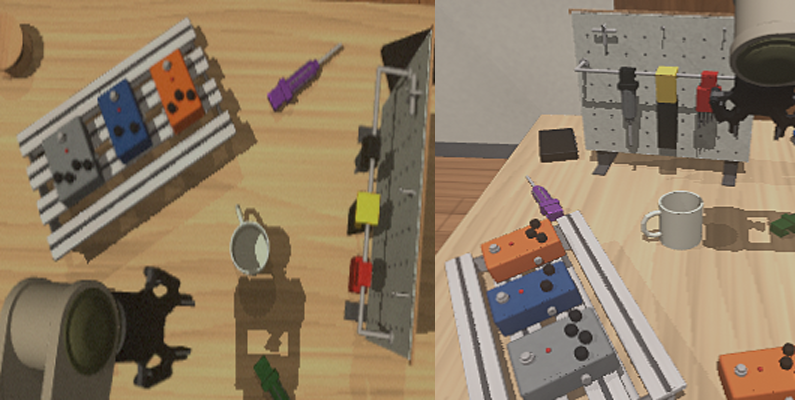

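The wedge hangs between driver and red holder, the board is down, and the mug and fuzz pedal are unmoved. I now check stillness and the neighbours' shift.

Emit:
carry_out:
  series:
    - [0,0,0,0,0,0,52]
    - [0,0,0,0,0,0,52]
    - [0,0,0,0,0,0,52]
    - [0,0,0,0,0,0,52]
    - [0,0,0,0,0,0,52]

```text
time: 20.38
eef_pos: [393.5, -46.1, 316.2]
tcp_rot: [0.85, 0.742, -1.488]
wrist_force: [0.2, 0.5, -0.2]
opening: 51.8
```

```bash
python3 - <<'E'
from h import *
g=lambda im:cv2.resize(cv2.cvtColor(im,6),None,fx=8,fy=8,interpolation=2)
for n in M: cv2.imwrite(f'pics/{n}A.png',get_image(n)[:,:,::-1])
L=lambda f:g(cv2.imread(f))
def m(f0,f1,r,nm):
    x,y,w,h=r;_,v,_,l=cv2.minMaxLoc(cv2.matchTemplate(L(f1)[(y-4)*8:(y+h+4)*8,(x-4)*8:(x+w+4)*8],L(f0)[y*8:(y+h)*8,x*8:(x+w)*8],5));print(nm,round(v,3),(np.array(l)-32)/8)
m('pics/top9.png','pics/topA.png',(298,180,30,28),'wedge still top')
m('pics/side9.png','pics/sideA.png',(244,110,20,60),'wedge still side')
m('pics/top0.png','pics/topA.png',(300,215,20,24),'hex')
m('pics/top0.png','pics/topA.png',(304,154,20,22),'drv')
m('pics/side0.png','pics/sideA.png',(228,120,20,60),'drv side')
E
```

```text
wedge still top 0.999 [0. 0.]
wedge still side 1.0 [0. 0.]
hex 0.996 [0. 0.]
drv 0.998 [0. 0.]
drv side 1.0 [0. 0.]
```

```bash
python3 -c "
from cell import *
print(job_done())"
```

```text
the job is handed in; nothing more can be done
None
```

I worked the wedge out in nine tugs of about 12–14 mm, with a rest after each. I then hung it by its hook on the rail between the red hex key holder and the grey screwdriver, and handed the job in at about 20.5 s.

**Last checks:**
- **Wedge:** it showed no movement between two pictures 0.7 s apart, and its weight had left the wrist before I let go.
- **Neighbours, mug and pedal:** the hex holder, screwdriver and mug each showed 0 px of shift. The loose orange pedal also showed 0 px in the side view; the arm hid it in the top view, so that match was unusable.
- **Board:** it looks to be standing on its own four feet and its position stopped changing after the last tugs. Its top moved about 1.7–3.6 px in the top view, against the 4.5–5 px I worked out for tipping down without being dragged. The numbers disagree, but the match was loose, and a board dragged towards the robot would have shown more movement, not less.

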